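# Take a contact temperature reading on an opened laptop

## Robot

A 6-joint arm with a two-finger parallel gripper is mounted at the origin on the work surface. World frame = base frame: x ahead of the robot, y to its left, z up, the work surface at z = 0. Lengths are in m, angles in rad, forces in N, time in s.
With the tool pointing down it reaches from about 0.25 to 0.775 m from the base axis. Payload 4 kg.
Tool frame: the origin (TCP) lies between the finger pads; the fingertips stand 17 mm ahead of it and the grasp point (between the pads) lies 2 mm behind it; z points along the fingers, y is the line along which they close (so a half turn about z gives the same grasp; the last joint's range is limited). The gripper opens to 85 mm and grips with 20 to 120 N. Pads are 22 mm wide; open, the fingers measure 114 mm over their backs; the gripper's body (76 mm by 85 mm) begins 54 mm behind the grasp point. The pads swing forward as they close: fully open they stand 13 mm farther back than shut.
Start: joints at [-1.302, 0.087, 1.371, -0, 1.684, -0.103], TCP at [0.2, -0.512, 0.248] pointing down, gripper open.
Joint ranges: [-3.1, 3.1], [-0.76, 2.03], [0.27, 2.55], [-1.08, 4.22], [0.17, 2.65], [-2.57, 2.57]. Speed limits (rad/s): [2.79, 2.79, 3.14, 3.14, 3.14, 3.14].

## Interface

Orientations are given as a unit quaternion [w, x, y, z].
In Python, from cell import arm gives the robot as it stands.
- The arm moves only by the tool arm_command, never from a script. Its argument "motion" is one flat list of numbers, 7 for each row, row after row: the shift along the tool's x, y, z in mm, then the turn, a rotation vector about the tool's x, y, z in rad, then the finger opening in mm, from 0 to 85.4. A call has exactly 5 rows; each row shifts and turns the commanded pose from where the row before left it, along the tool's axes as they then stand; what a row does not reach is not made up. A row lasts 1/12 s, in which the tool goes at most 41.7 mm and 7.16 degrees, less where a joint would pass 70% of its speed; a pose out of reach is approached as far as the arm can. A call is refused whole if a number of a shift passes 41.7 or a number of a turn 0.125, either way. A call with a gripper value outside its range is refused whole. The fingers move at their own pace and stop on an object; the grip force is fixed at half the most. Time passes only in rows, so rows that do not move let the fingers close, or fill a call up. It gives the time, the measured TCP pose, the force, the opening and the grip force at its end, in the units of the state.
- arm.read_state(): the state, without advancing time (a new reading comes with each control period).
- arm.get_image(name): name is "scene" or "top" or "wrist"; returns a dict with "image" (420x560x3 uint8, blue, green, red), "depth" (420x560 float32, m along the optical axis (not along the pixel's ray), 0 where there is no reading), "vfov" (degrees; the focal length in pixels is half the picture's height over the tangent of half this angle, whatever the lens; pixels are square), "cx", "cy" (the principal point, pixels), "R" (3x3) and "t" (3): a world point X has camera coordinates R X + t. Camera axes: x right, y down, z forward; pixel columns grow to the right and rows downward; lengths in m; the calibration is good to about 2 mm. A picture is of the moment at which its call begins.
- arm.close_job(): hands the job in; it is judged then, once.
The state is a dict: "time": time; "joints": joint angles; "qvel": joint speeds; "joint_efforts": joint torques, N m; "tool_pos": TCP position; "ee_rot": TCP orientation; "wrist_force": force on the tool from outside, world axes, zero at the start; "torque": the same for the moment, N m; "finger_gap": finger opening in m; "grip_force": force on a finger pad.
Only numpy, scipy, OpenCV 4.12 (cv2) and the standard library are available. Lean on these libraries where they do the work, as an engineer would, in place of code of your own. Each camera call takes 0.05 s, during which the arm holds its last target. There are 200 camera calls.

## Task

Take the contact thermometer from its dock and press its foot squarely on the middle of the sprung square heat plate in the slanted, opened laptop, with a gentle, steady push of about 7 newtons held for a good second and a half. Then stand the thermometer upright in the middle of its dock again and let go. Never push hard, do not knock the rest of the laptop, and leave the other things on the bench where they are.

Things in the scene. Friction and masses are not known exactly. Their poses are not given: they have to be found in the camera images.
- probe: loose contact thermometer, standing upright on the dock, 140 g. From the bottom: flat round steel foot 36 mm across, 8 mm high; steel stem 14 mm across; square black handle 26 x 26 mm from 45 to 117 mm up; 119 mm high in all. Origin at the centre of the foot's underside (the measuring face); z points up the stem to the handle; x and y are square to the handle's flat sides
- dock: fixed black rubber pad, 90 x 90 x 12 mm, on which the thermometer stands; origin at the centre of its underside, its top face 12 mm above that
- heat_spot: mount of the square aluminium heat plate (46 x 46 mm, in a 60 mm green frame, the only raised square on the laptop, anywhere across its middle). Origin over the plate's centre, 11 mm above the laptop's face; z is the outward normal, 35 degrees from vertical; x up the slope. The plate's face stands 0 to 10 mm beyond the origin along z (unknown). It is sprung: 3 N per mm, travel 6 mm
- laptop: fixed opened laptop base on a low stand, 335 mm wide (y), 235 mm up the slope, 18 mm thick, its open face rising away from the robot at 35 degrees from horizontal. Origin on the table under the middle of its front edge, which is 35 mm up; x points level to the rear, z up; the face's rear edge is 170 mm up
- screw_tray: loose white plastic tray of small screws, 90 x 120 x 20 mm, origin under its centre
- multimeter: loose green and black multimeter lying flat, 170 x 80 x 37 mm, long along its x, origin under its centre
- screwdriver: loose screwdriver lying flat, 170 mm long along its x, about 30 mm thick, origin about its middle
- drive: loose flat disk drive, 100 x 70 x 9 mm, origin under its centre
- solvent: loose bottle, 52 mm across, 120 mm high, origin under its centre
- mouse: loose computer mouse, 105 x 60 x 30 mm, origin under its centre
- mug: loose white mug, 76 mm across, 90 mm high, origin under its centre
Things that resemble listed ones, but are neither listed nor needed, are in the scene too. There is more than one size of the dock; the one meant has the size given above.

How it is judged:
On the way:
1. the thermometer's foot is pressed squarely on the middle of the heat plate with 4 to 10 N, steadily, for one second (contact force between probe and heat_spot between 4 and 10 N and x of probe in the frame of heat_spot between -0.009 and 0.009 m and y of probe in the frame of heat_spot between -0.009 and 0.009 m and angle between the z axis of probe and the z axis of heat_spot, either way round below 0.14 rad and linear speed of probe below 0.015 m/s), for 1 s.
At the end, for the whole second after the job is handed in: The thermometer stands upright (within about 5 degrees) on the dock, its axis within 25 mm of the dock's centre, at rest and released (horizontal distance between probe and dock below 0.025 m and angle between probe's own z axis and vertical below 0.08 rad and z of probe in the frame of dock between 0.008 and 0.016 m and linear speed of probe below 0.01 m/s and contact force between probe and the fingers below 0.05 N); the robot touches nothing.
It fails at once if the thermometer is pushed on the heat plate with more than 18 N (contact force between probe and heat_spot above 18 N).
It fails at once if the rest of the laptop is knocked (more than 3 N by the thermometer or the arm), or the arm itself pushes the heat plate (contact force between any of probe, the arm, the fingers and laptop above 3 N or contact force between any of the fingers, the arm and heat_spot above 3 N).
It fails at once if another thing on the bench is moved by more than 20 mm (distance of any of screw_tray, multimeter, screwdriver, drive, solvent, mouse, mug from where it was at the start of the episode above 0.02 m).
It also fails if it takes over 61 s, if anything falls off the work surface, if the arm or the gripper's body presses on something with over 40 N, if the wrist force passes 120 N, or if a joint passes its speed limit or range.

## Working session

There is one attempt and no reset: what is moved stays moved. The work goes in short steps, Python scripts to look and compute and a tool call to move; the robot and the scene stay as the last step left them, time stands still between calls to the robot, and variables do not carry over. Pictures are saved under pics/ and viewed, at most 10 in all, crops included, and the job is handed in when it is done.

Besides the shell and the picture viewer there is one more tool, called as name(argument=value, ...), one argument or row to a line, values as JSON. arm_command: Moves the arm, as the interface text tells. Its arguments: {"type":"object","properties":{"motion":{"type":"array"}},"required":["motion"]}

```bash
mkdir -p pics; ls; cat > h.py <<'E'
import numpy as np,cv2
from cell import arm
def grab(n):
    d=arm.get_image(n); np.savez(f'/tmp/{n}.npz',**{k:np.asarray(v) for k,v in d.items()}); return d
def load(n): return {k:v for k,v in np.load(f'/tmp/{n}.npz').items()}
def K(d):
    f=d['image'].shape[0]/2/np.tan(np.radians(float(d['vfov']))/2); return f,float(d['cx']),float(d['cy'])
def ray(d,u,v):
    f,cx,cy=K(d); R=d['R'];c=-R.T@d['t']; return c,R.T@np.array([(u-cx)/f,(v-cy)/f,1])
def onz(d,u,v,z):
    c,r=ray(d,u,v); return c+r*(z-c[2])/r[2]
def cloud(d):
    f,cx,cy=K(d);z=d['depth'];v,u=np.indices(z.shape)
    P=np.stack([(u-cx)/f*z,(v-cy)/f*z,z],-1); return (P-d['t'])@d['R']
def proj(d,X):
    f,cx,cy=K(d);p=d['R']@np.asarray(X)+d['t'];return f*p[0]/p[2]+cx,f*p[1]/p[2]+cy
E
python3 - <<'E'
from h import *
for n in ['scene','top','wrist']:
    d=grab(n); cv2.imwrite(f'pics/{n}0.png',cv2.resize(d['image'],(784,588))); print(n,d['vfov'],-np.array(d['R']).T@d['t'])
print(arm.read_state())
E
```

```text
pics
scene 53.78566803208563 [ 1.34148276 -0.34645911  0.80647537]
top 55.737298785904954 [0.44848894 0.00773424 1.2260077 ]
wrist 68.41930408296932 [ 0.26670392 -0.48650408  0.37274326]
{'time': 0.15, 'joints': array([-1.30208745e+00,  8.78308500e-02,  1.37189484e+00,  4.79988537e-06,
        1.68361630e+00, -1.03104201e-01]), 'qvel': array([ 0.00143968, -0.00203694, -0.0036772 , -0.00030815,  0.00035426,
        0.00072434]), 'joint_efforts': array([ 1.25914106e-03, -3.52372634e+01, -3.13679338e+01, -1.66369932e-04,
        8.04705749e-03, -1.85246527e-06]), 'tool_pos': array([ 0.19971966, -0.51208238,  0.24738928]), 'ee_rot': array([-8.71869248e-04,  9.82768666e-01,  1.84837721e-01, -6.99651366e-05]), 'wrist_force': array([-0.76184939,  0.52892561, -0.0575851 ]), 'torque': array([ 0.04104277,  0.02971733, -0.00623249]), 'grip_force': 0.0, 'finger_gap': 0.08600146816957344}
```

View pics/scene0.png

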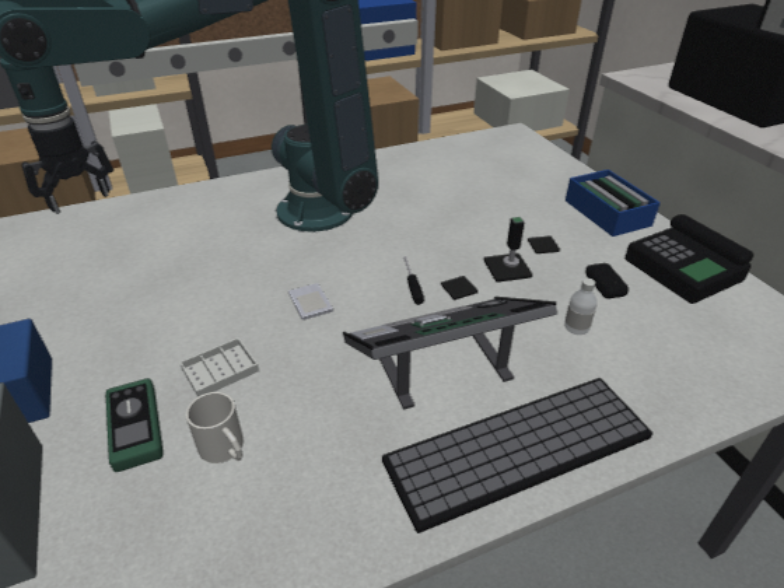

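View pics/top0.png

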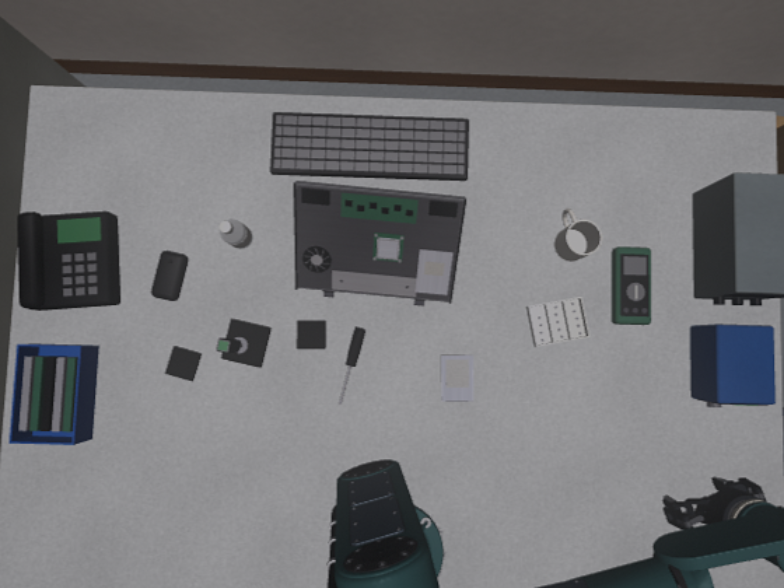

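The pads resembling the dock are at top (246,343), (311,334) and (183,363). The first is the largest and carries the probe, so it fits 90 mm. The heat plate is the light square in a green frame at (388,248). I'll measure these and confirm in a crop.

```bash
python3 - <<'E'
from h import *
d=load('top'); im=d['image']; P=cloud(d)
hsv=cv2.cvtColor(im,cv2.COLOR_BGR2HSV)
g=cv2.cvtColor(im,cv2.COLOR_BGR2GRAY)
for (u,v),z in [((176,245),.012),((222,239),.01),((131,259),.01)]:
    m=np.zeros_like(g);m[v-30:v+30,u-30:u+30]=(g[v-30:v+30,u-30:u+30]<70)*255
    m=cv2.morphologyEx(m,cv2.MORPH_OPEN,np.ones((3,3)))
    for c in cv2.findContours(m,0,2)[0]:
        if cv2.contourArea(c)<200: continue
        q=np.array([onz(d,*p[0],z)[:2] for p in c]).astype(np.float32)*1000
        print('pad',(u,v),cv2.minAreaRect(q))
# laptop plane fit
from numpy.linalg import svd
reg=P[150:205,225:315].reshape(-1,3); 
z=d['depth'][150:205,225:315].ravel(); reg=reg[z>0]
for _ in range(8):
    c=np.median(reg,0) if _==0 else reg.mean(0); n=svd(reg-c,full_matrices=False)[2][2]; n*=np.sign(n[2]); r=(reg-c)@n; reg=reg[abs(r)<max(.002,1.5*r.std())]
print('plane',c,n,np.degrees(np.arccos(n[2])),len(reg), np.abs((reg-c)@n).std())
np.savez('/tmp/pl.npz',c=c,n=n)
H=(P-c)@n
print(np.round(H[160:195:2,260:296:2]*1000).astype(int))
s=load('scene')
a=cv2.resize(im[150:270,150:310],(800,600),interpolation=cv2.INTER_CUBIC)
a=np.hstack([cv2.resize(im[205:285,110:240],(390,240)),cv2.resize(im[140:220,240:340],(390,312))[:240]])
b=np.hstack([cv2.resize(s['image'][140:220,320:420],(390,312)),cv2.resize(s['image'][200:260,240:400],(390,312))])
cv2.imwrite('pics/c1.png',np.vstack([a,b]))
E
```

```text
pad (176, 245) ((433.8536071777344, 333.61895751953125), (87.6126480102539, 87.18745422363281), 78.611328125)
pad (222, 239) ((456.5223083496094, 195.31552124023438), (57.7782096862793, 57.84059524536133), 1.610233187675476)
pad (131, 259) ((386.45526123046875, 466.4149169921875), (61.05109786987305, 60.93958282470703), 75.6920166015625)
plane [0.63565249 0.05628929 0.10064841] [-0.56836956  0.04082719  0.82175981] 34.73865290921098 2935 0.0005512287656409618
[[  -2   -3   -1    0    0    2    2    1   -2 1029   -1   -1   -4   -2
     3   -2    0   -1]
 [   0    1    3    0   -1    1   -2    0   -1   -1   -1    1   -2   -3
     0   -1   -2   -4]
 [   0   -2   -1    0    0    0   -2   -2   -1    0    1   -1   -3    0
     1   -1    1   -1]
 [   1   -3   -3    0    5    2    3   -2    0    0    1   -2   -1   -2
    -1   -2    0   -2]
 [   1    2    0   -2   10    4    2    3    3    2    0    2    3    2
    -5    1   -1    0]
 [   1    1   -1   -1    2   10    7    9    7   10    6 1029    2    4
     1    3    3    2]
 [  -1    1    1    0    2    8    8   10    8   11   11   10    9
[... 374 characters left out ...]
1    7    0
    -2    0   -5    2]
 [   1   -1   -3    1   13    9    8   10    9   10    7    9    7    7
     2    1    0   -1]
 [  -1   -1    0    9    1    5   11    9    6   11   12   10   -1    2
     1    1   -6   -3]
 [  -1    1   -3   -5    0    0    2    0   -3    3    0    3    3   -1
     1    0   -1   -3]
 [  -3   -1   -1   -1    3   -6    2    0    1   -2    0    4    1   -2
    -1   -1    3   -2]
 [   0   -3   -4    0    0   -1    0    1   -3   -1   -1   -2    1    0
    -6    4   -2   -3]
 [  -1   -2   -4    1   -1    1   -2    0   -4    0    0   -3 1029    0
     2    0   -2    1]
 [  -2    0   -6   -1    0    0   -2   -4   -4   -5    0    1   -2    0
     0   -5   -1   -1]]
```

View pics/c1.png

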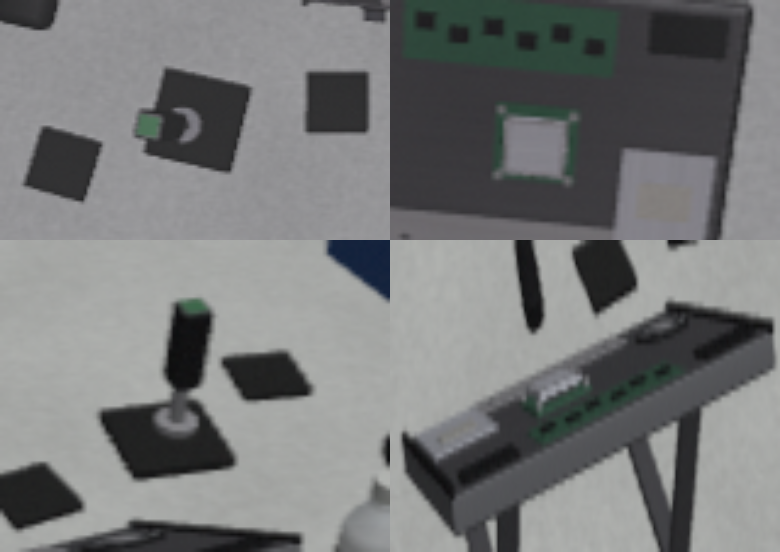

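The crop confirms the dock is the large pad with the probe on it, since it measures 87 mm against 58 and 61 for the other two. The raised square in the green frame is the heat plate. Next I need precise positions of the plate, the probe axis and the yaws.

```bash
python3 - <<'E'
from h import *
d=load('top'); s=load('scene'); pl=np.load('/tmp/pl.npz'); c,n=pl['c'],pl['n']
def onpl(d,u,v,h):
    o,r=ray(d,u,v); return o+r*(((c+n*h)-o)@n)/(r@n)
ex=np.array([1,0,0])-n*n[0]; ex=np.array([-n[0]*n[2],-n[1]*n[2],n[0]**2+n[1]**2]); ex/=np.linalg.norm(ex); ey=np.cross(n,ex)
def blob(mask,u,v,w=25):
    m=np.zeros(mask.shape,np.uint8); m[v-w:v+w,u-w:u+w]=mask[v-w:v+w,u-w:u+w]
    return max(cv2.findContours(m,0,2)[0],key=cv2.contourArea)
for nm,D,u,v in [('top',d,277,177),('scene',s,308,229)]:
    im=D['image'].astype(int); hsv=cv2.cvtColor(D['image'],cv2.COLOR_BGR2HSV)
    m=((hsv[...,2]>135)&(hsv[...,1]<40)).astype(np.uint8)
    k=blob(m,u,v,16)
    mm=cv2.moments(k); print(nm,'plate px',mm['m10']/mm['m00'],mm['m01']/mm['m00'],cv2.contourArea(k))
    for h in (.010,.012,.016,.02):
        q=np.array([onpl(D,*p[0],h) for p in k]); q2=np.stack([(q-c)@ex,(q-c)@ey],1).astype(np.float32)*1000
        r=cv2.minAreaRect(q2); w=c+n*h+ex*r[0][0]/1000+ey*r[0][1]/1000
        print(h,r,w)
    # green cap
    m=((hsv[...,0]>40)&(hsv[...,0]<90)&(hsv[...,1]>60)).astype(np.uint8)
    cu,cv_=(160,246) if nm=='top' else (368,157)
    k=blob(m,cu,cv_,12); q=np.array([onz(D,*p[0],.131)[:2] for p in k]).astype(np.float32)*1000
    print('cap',cv2.minAreaRect(q),cv2.contourArea(k))
    # foot bright
    m=((hsv[...,2]>95)).astype(np.uint8)
    cu,cv_=(172,247) if nm=='top' else (366,186)
    k=blob(m,cu,cv_,9); q=np.array([onz(D,*p[0],.02)[:2] for p in k]).astype(np.float32)*1000
    print('foot',cv2.boundingRect(k),cv2.minAreaRect(q),q.min(0),q.max(0),cv2.minEnclosingCircle(q))
P=cloud(d)
# laptop corners/edges: normal-based
H=(P-c)@n
m=((abs(H)<.012)&(d['depth']>0)).astype(np.uint8); m[:, :195]=0;m[:125]=0;m[220:]=0;m[:,345:]=0
m=cv2.morphologyEx(m,cv2.MORPH_OPEN,np.ones((3,3)));k=blob(m,270,172,80)
q=P[k[:,0,1],k[:,0,0]];q2=np.stack([(q-c)@ex,(q-c)@ey],1).astype(np.float32)*1000
print('laptop',cv2.minAreaRect(q2),ex,ey)
E
```

```text
top plate px 276.63908045977007 179.37701149425286 72.5
0.01 ((3.4514684677124023, -24.807300567626953), (31.648300170898438, 31.409223556518555), 4.664348602294922) [0.6310204  0.03175081 0.11083277]
0.012 ((4.407671928405762, -24.879968643188477), (31.586198806762695, 31.347585678100586), 4.6643452644348145) [0.6306622  0.03170368 0.11302116]
0.016 ((6.320077896118164, -25.02531623840332), (31.461986541748047, 31.224313735961914), 4.664334774017334) [0.62994581 0.03160942 0.11739796]
0.02 ((8.232484817504883, -25.170665740966797), (31.337778091430664, 31.101036071777344), 4.664332389831543) [0.62922942 0.03151516 0.12177475]
cap ((429.2030029296875, 346.04034423828125), (13.603591918945312, 16.280315399169922), 1.5680174827575684) 25.0
foot (168, 241, 9, 11) ((431.1909484863281, 340.05474853515625), (32.670082092285156, 21.033451080322266), 14.123414039611816) [414.67685 329.25452] [444.8779  354.23953] ((430.21435546875, 345.0729675292969), 16.945192337036133)
scene plate px 306.5743879472693 218.61895794099183 265.5
0.01 ((-180.7593994140625, 42.86761474609375), (94.0352478027343
[... 326 characters left out ...]
) [0.51860454 0.09212345 0.03738235]
0.02 ((-102.99217987060547, 17.01471710205078), (87.8651351928711, 310.8576965332031), 72.47267150878906) [0.54108683 0.0801407  0.05839515]
cap ((433.3404235839844, 342.4595642089844), (14.586702346801758, 16.715816497802734), 86.38233947753906) 9.5
foot (360, 183, 11, 6) ((433.555908203125, 344.3387145996094), (32.41486740112305, 27.988115310668945), 57.29459762573242) [415.18698 328.5395 ] [449.62292 361.6775 ] ((432.40496826171875, 345.046142578125), 17.779809951782227)
laptop ((2.0803451538085938, -0.5915374755859375), (241.0526123046875, 335.6768493652344), 0.09159599244594574) [ 0.8196479  -0.05887704  0.56983403] [0.07164751 0.99743002 0.        ]
```

```bash
cat >> h.py <<'E'
from scipy.spatial.transform import Rotation as Ro, Slerp
def pose():
    s=arm.read_state(); q=s['ee_rot']; return np.array(s['tool_pos']),Ro.from_quat([q[1],q[2],q[3],q[0]])
def down(yawdeg): # tool pointing down, x axis at yaw
    return Ro.from_euler('z',yawdeg,degrees=True)*Ro.from_euler('x',180,degrees=True)
def along(zaxis,ref): # tool z along zaxis by the shortest turn from ref
    z=ref.as_matrix()[:,2]; a=np.cross(z,zaxis); s=np.linalg.norm(a)
    return (Ro.from_rotvec(a/s*np.arctan2(s,z@zaxis)) if s>1e-9 else Ro.identity())*ref
def plan(p0,R0,p1,R1,N,grip,dp=0):
    p,R=p0.copy(),R0
    rv=(R0.inv()*R1).as_rotvec()/N; rv=np.round(rv,3)
    for i in range(N):
        t=np.round(R.inv().apply((p1-p)/(N-i))*1000,dp); 
        print(*(f'{x:g},' for x in t),*(f'{x:g},' for x in rv),f'{grip},',end='\n\n' if i%5==4 else '\n')
        p=p+R.apply(t/1000); R=R*Ro.from_rotvec(rv)
    print('end',p.round(4),'ang err',np.degrees((R.inv()*R1).magnitude()).round(2))
E
python3 - <<'E'
from h import *
p,R=pose(); plan(p,R,np.array([.4315,.345,.30]),down(123),25,85)
d=load('top'); pl=np.load('/tmp/pl.npz'); c,n=pl['c'],pl['n']
hsv=cv2.cvtColor(d['image'],cv2.COLOR_BGR2HSV)
ex=np.array([-n[0]*n[2],-n[1]*n[2],n[0]**2+n[1]**2]); ex/=np.linalg.norm(ex); ey=np.cross(n,ex)
for th in (90,105,120):
    m=((hsv[...,2]>th)&(hsv[...,1]<60)).astype(np.uint8);m[:165]=0;m[192:]=0;m[:,262:295]*=1;m[:,:262]=0;m[:,293:]=0
    k=max(cv2.findContours(m,0,2)[0],key=cv2.contourArea)
    q=[]
    for a in k:
        o,r=ray(d,*a[0]); h=.012; x=o+r*((c+n*h-o)@n)/(r@n); q.append([(x-c)@ex*1000,(x-c)@ey*1000])
    r=cv2.minAreaRect(np.array(q,np.float32)); print(th,r,c+n*h+ex*r[0][0]/1000+ey*r[0][1]/1000)
E
```

```text
21, -29, -2, -0, -0, -0.071, 85,
23, -27, -2, -0, -0, -0.071, 85,
25, -25, -2, -0, -0, -0.071, 85,
27, -23, -2, -0, -0, -0.071, 85,
28, -22, -2, -0, -0, -0.071, 85,

30, -19, -2, -0, -0, -0.071, 85,
31, -17, -2, -0, -0, -0.071, 85,
32, -15, -2, -0, -0, -0.071, 85,
33, -13, -2, -0, -0, -0.071, 85,
34, -10, -2, -0, -0, -0.071, 85,

35, -8, -2, -0, -0, -0.071, 85,
35, -6, -2, -0, -0, -0.071, 85,
35, -3, -2, -0, -0, -0.071, 85,
36, -0, -2, -0, -0, -0.071, 85,
35, 2, -2, -0, -0, -0.071, 85,

35, 5, -2, -0, -0, -0.071, 85,
35, 7, -2, -0, -0, -0.071, 85,
34, 9, -2, -0, -0, -0.071, 85,
34, 12, -2, -0, -0, -0.071, 85,
33, 14, -2, -0, -0, -0.071, 85,

31, 17, -2, -0, -0, -0.071, 85,
30, 19, -2, -0, -0, -0.071, 85,
29, 21, -2, -0, -0, -0.071, 85,
27, 23, -3, -0, -0, -0.071, 85,
26, 24, -2, -0, -0, -0.071, 85,

end [0.4315 0.3451 0.2997] ang err 0.1
90 ((7.363592147827148, -25.86456298828125), (53.34144592285156, 55.297183990478516), 2.7074320316314697) [0.63301447 0.03054758 0.11470555]
105 ((6.2930402755737305, -24.92626190185547), (46.250308990478516, 42.6591796875), 3.717102527618408) [0.63220422 0.0315465  0.11409551]
120 ((7.358189582824707, -26.18515396118164), (44.02440643310547, 39.64621353149414), 3.7900195121765137) [0.63298707 0.03022813 0.11470247]
```

arm_command(
  motion=[21, -29, -2, 0, 0, -0.071, 85, 23, -27, -2, 0, 0, -0.071, 85, 25, -25, -2, 0, 0, -0.071, 85, 27, -23, -2, 0, 0, -0.071, 85, 28, -22, -2, 0, 0, -0.071, 85],
)

```text
time: 0.57
tool_pos: [0.2462, -0.3392, 0.2578]
ee_rot: [-0.0, 0.934, 0.357, 0.0]
wrist_force: [1.8, 0.4, -0.5]
finger_gap: 0.0849
grip_force: 0.0
```

arm_command(
  motion=[30, -19, -2, 0, 0, -0.071, 85, 31, -17, -2, 0, 0, -0.071, 85, 32, -15, -2, 0, 0, -0.071, 85, 33, -13, -2, 0, 0, -0.071, 85, 34, -10, -2, 0, 0, -0.071, 85],
)

```text
time: 0.98
tool_pos: [0.2929, -0.1684, 0.2682]
ee_rot: [0.0, 0.857, 0.516, 0.0]
wrist_force: [0.9, 0.9, -0.2]
finger_gap: 0.0851
grip_force: 0.0
```

arm_command(
  motion=[35, -8, -2, 0, 0, -0.071, 85, 35, -6, -2, 0, 0, -0.071, 85, 35, -3, -2, 0, 0, -0.071, 85, 36, 0, -2, 0, 0, -0.071, 85, 35, 2, -2, 0, 0, -0.071, 85],
)

```text
time: 1.4
tool_pos: [0.3391, 0.0032, 0.2784]
ee_rot: [0.0, 0.752, 0.659, 0.0]
wrist_force: [0.4, 0.2, -0.4]
finger_gap: 0.0847
grip_force: 0.0
```

arm_command(
  motion=[35, 5, -2, 0, 0, -0.071, 85, 35, 7, -2, 0, 0, -0.071, 85, 34, 9, -2, 0, 0, -0.071, 85, 34, 12, -2, 0, 0, -0.071, 85, 33, 14, -2, 0, 0, -0.071, 85],
)

```text
time: 1.82
tool_pos: [0.3848, 0.1755, 0.2882]
ee_rot: [0.0, 0.623, 0.782, -0.0]
wrist_force: [0.5, -0.6, 0.4]
finger_gap: 0.085
grip_force: 0.0
```

arm_command(
  motion=[31, 17, -2, 0, 0, -0.071, 85, 30, 19, -2, 0, 0, -0.071, 85, 29, 21, -2, 0, 0, -0.071, 85, 27, 23, -2, 0, 0, -0.071, 85, 26, 24, -2, 0, 0, -0.071, 85],
)

```text
time: 2.23
tool_pos: [0.4316, 0.3466, 0.2978]
ee_rot: [-0.0, 0.475, 0.88, -0.0]
wrist_force: [0.8, -1.2, 0.3]
finger_gap: 0.0848
grip_force: 0.0
```

```bash
python3 - <<'E'
from h import *
d=grab('wrist'); p,R=pose(); print(p,R.as_matrix().round(3),arm.read_state()['joints'].round(2))
im=d['image']; hsv=cv2.cvtColor(im,cv2.COLOR_BGR2HSV)
m=((hsv[...,0]>40)&(hsv[...,0]<90)&(hsv[...,1]>60)).astype(np.uint8)
k=max(cv2.findContours(m,0,2)[0],key=cv2.contourArea)
q=np.array([onz(d,*a[0],.131)[:2] for a in k]).astype(np.float32)*1000
print('cap',cv2.minAreaRect(q),cv2.boundingRect(k)); print('proj',proj(d,[.4315,.345,.131]),proj(d,[.4315,.345,.02]))
cv2.imwrite('pics/w1.png',im)
E
```

```text
[0.43249048 0.35208619 0.29604944] [[-0.554  0.833 -0.002]
 [ 0.833  0.554  0.004]
 [ 0.004  0.001 -1.   ]] [ 0.58  0.1   1.26  0.    1.78 -0.01]
cap ((429.5279541015625, 349.99578857421875), (24.713621139526367, 17.761714935302734), 81.51725769042969) (268, 176, 30, 30)
proj (np.float64(281.2723032081019), np.float64(195.90124904298526)) (np.float64(281.55763138317474), np.float64(175.56605702001104))
```

View pics/w1.png

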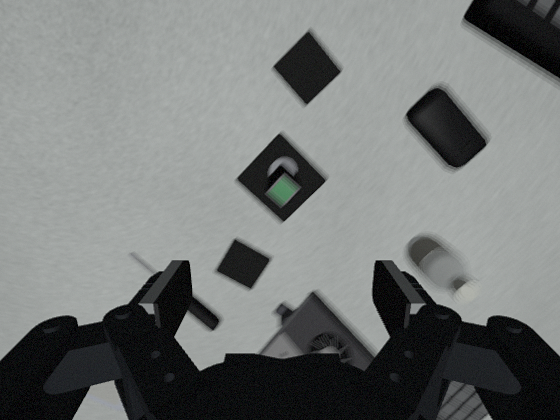

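The wrist view shows the probe cap at (283,191) on the dock diamond at (281,178), where I predicted it. The handle sides look aligned with the dock's. The picture was taken while the arm was still settling, so I'll retake it still and measure.

```bash
python3 - <<'E'
from h import *
grab('wrist');grab('wrist');d=grab('wrist'); p,R=pose(); print(p,R.as_matrix()[:,0].round(3))
im=d['image']; hsv=cv2.cvtColor(im,cv2.COLOR_BGR2HSV)
m=((hsv[...,0]>40)&(hsv[...,0]<90)&(hsv[...,1]>60)).astype(np.uint8)
k=max(cv2.findContours(m,0,2)[0],key=cv2.contourArea)
q=np.array([onz(d,*a[0],.131)[:2] for a in k]).astype(np.float32)*1000
print('cap',cv2.minAreaRect(q),cv2.boundingRect(k)); print('proj',proj(d,[.4315,.345,.131]),proj(d,[.4315,.345,.02]))
g=hsv[...,2]; m=np.zeros_like(g); m[120:235,225:340]=(g[120:235,225:340]<60)
k=max(cv2.findContours(m,0,2)[0],key=cv2.contourArea); q=np.array([onz(d,*a[0],.012)[:2] for a in cv2.convexHull(k)]).astype(np.float32)*1000
print('dock',cv2.minAreaRect(q))
m=np.zeros_like(g); m[145:180,262:305]=(g[145:180,262:305]>80)
k=max(cv2.findContours(m,0,2)[0],key=cv2.contourArea); q=np.array([onz(d,*a[0],.02)[:2] for a in k]).astype(np.float32)*1000
print('foot',cv2.minEnclosingCircle(q))
a=im[110:250,215:355]; cv2.imwrite('pics/w2.png',cv2.resize(a,(560,560),interpolation=cv2.INTER_CUBIC))
E
```

```text
[0.43136735 0.34514846 0.29704593] [-0.545  0.838 -0.001]
cap ((428.71173095703125, 346.21734619140625), (18.007356643676758, 17.89888572692871), 81.05537414550781) (268, 182, 25, 24)
proj (np.float64(281.940310793088), np.float64(196.2979860896155)) (np.float64(282.27420887163254), np.float64(175.80956890138333))
dock ((433.4973449707031, 335.5776672363281), (88.09204864501953, 87.95556640625), 78.56732177734375)
foot ((428.0904541015625, 347.1457214355469), 17.536602020263672)
```

View pics/w2.png

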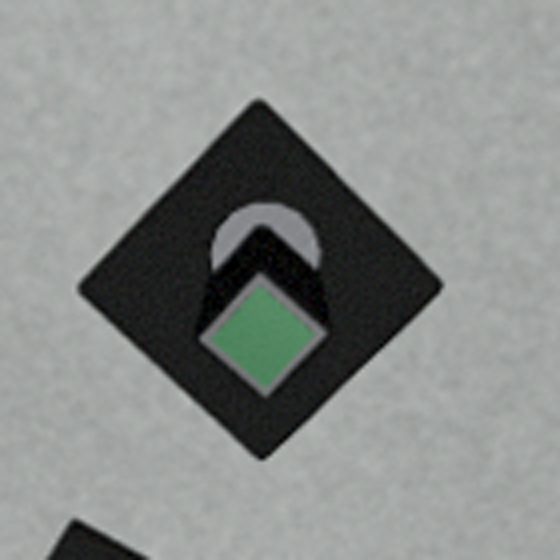

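The probe axis is at (0.429, 0.346), the handle's sides lie at 81°, and the dock centre is at (0.4335, 0.335). I'll align and descend.

```bash
python3 - <<'E'
from h import *
p,R=pose(); plan(p,R,np.array([.429,.346,.16]),down(81),8,85); 
E
```

```text
0, -0, 17, -0, 0, 0.092, 85,
0, -0, 17, -0, 0, 0.092, 85,
0, -0, 17, -0, 0, 0.092, 85,
0, -0, 17, -0, 0, 0.092, 85,
0, -0, 17, -0, 0, 0.092, 85,

0, -1, 17, -0, 0, 0.092, 85,
1, -1, 18, -0, 0, 0.092, 85,
0, -0, 17, -0, 0, 0.092, 85,
end [0.4291 0.3457 0.16  ] ang err 0.21
```

arm_command(
  motion=[0, 0, 17, 0, 0, 0.092, 85, 0, 0, 17, 0, 0, 0.092, 85, 0, 0, 17, 0, 0, 0.092, 85, 0, 0, 17, 0, 0, 0.092, 85, 0, 0, 17, 0, 0, 0.092, 85],
)

```text
time: 2.85
tool_pos: [0.4315, 0.343, 0.2131]
ee_rot: [0.0, 0.668, 0.745, 0.0]
wrist_force: [-0.3, 0.2, -0.6]
finger_gap: 0.0853
grip_force: 0.0
```

arm_command(
  motion=[0, -1, 17, 0, 0, 0.092, 85, 1, -1, 18, 0, 0, 0.092, 85, 0, 0, 17, 0, 0, 0.092, 85, 0, 0, 0, 0, 0, 0, 85, 0, 0, 0, 0, 0, 0, 85],
)

```text
time: 3.27
tool_pos: [0.429, 0.344, 0.1608]
ee_rot: [0.0, 0.761, 0.649, -0.001]
wrist_force: [0.6, -0.4, 0.8]
finger_gap: 0.0851
grip_force: 0.0
```

```bash
python3 - <<'E'
from h import *
d=grab('wrist'); p,R=pose(); print(p,R.as_euler('xyz',degrees=True),arm.read_state()['wrist_force'])
im=d['image']; hsv=cv2.cvtColor(im,cv2.COLOR_BGR2HSV)
m=((hsv[...,0]>40)&(hsv[...,0]<90)&(hsv[...,1]>60)).astype(np.uint8); m[:,:100]=0
for k in cv2.findContours(m,0,2)[0]:
    if cv2.contourArea(k)>300:
        q=np.array([onz(d,*a[0],.131)[:2] for a in k]).astype(np.float32)*1000
        print('cap',cv2.minAreaRect(q),cv2.boundingRect(k))
plan(p,R,np.array([.429,.346,.092]),down(81),5,85)
E
```

```text
[0.42980422 0.34474942 0.16225303] [ 1.79951524e+02 -1.67837470e-02  8.08711544e+01] [-0.0692935   0.00537013 -0.08982775]
cap ((429.20538330078125, 346.7391662597656), (17.74551010131836, 18.03066635131836), 80.93450927734375) (265, 234, 34, 31)
0, -0, 14, 0, -0, -0, 85,
0, -0, 14, 0, -0, -0, 85,
0, -0, 14, 0, -0, -0, 85,
1, -1, 14, 0, -0, -0, 85,
0, -0, 14, 0, -0, -0, 85,

end [0.429  0.3459 0.0923] ang err 0.14
```

arm_command(
  motion=[0, 0, 14, 0, 0, 0, 85, 0, 0, 14, 0, 0, 0, 85, 0, 0, 14, 0, 0, 0, 85, 1, -1, 14, 0, 0, 0, 85, 0, 0, 14, 0, 0, 0, 85],
)

```text
time: 3.73
tool_pos: [0.4299, 0.3472, 0.0932]
ee_rot: [0.0, 0.761, 0.649, 0.002]
wrist_force: [-0.1, -0.1, -0.0]
finger_gap: 0.0852
grip_force: 0.0
```

arm_command(
  motion=[0, 0, 0, 0, 0, 0, 60, 0, 0, 0, 0, 0, 0, 45, 0, 0, 0, 0, 0, 0, 35, 0, 0, 0, 0, 0, 0, 30, 0, 0, 0, 0, 0, 0, 28],
)

```text
time: 4.15
tool_pos: [0.4296, 0.3472, 0.0929]
ee_rot: [0.0, 0.761, 0.648, 0.001]
wrist_force: [-0.0, 0.5, 0.5]
finger_gap: 0.0283
grip_force: 0.0
```

arm_command(
  motion=[0, 0, 0, 0, 0, 0, 25, 0, 0, 0, 0, 0, 0, 20, 0, 0, 0, 0, 0, 0, 15, 0, 0, 0, 0, 0, 0, 10, 0, 0, 0, 0, 0, 0, 10],
)

```text
time: 4.57
tool_pos: [0.4295, 0.3473, 0.0929]
ee_rot: [0.0, 0.761, 0.648, 0.001]
wrist_force: [-0.9, 0.4, 6.0]
finger_gap: 0.0253
grip_force: 59.6
```

```bash
python3 - <<'E'
from h import *
p,R=pose(); s=arm.read_state(); print(p,R.as_euler('xyz',degrees=True),s['wrist_force'],s['grip_force'],s['finger_gap'])
np.savez('/tmp/grasp.npz',p=p,q=R.as_quat())
E
```

```text
[0.42949111 0.34733814 0.09289288] [ 1.79884782e+02 -1.04682268e-01  8.08405660e+01] [-0.9118813   0.36091016  6.02762816] 59.60207641124725 0.02529711125153428
```

```bash
cat >> h.py <<'E'
N_=np.load('/tmp/pl.npz')['n']; N_=N_/np.linalg.norm(N_); PL=np.array([.6325,.031,.1143])
E
python3 - <<'E'
from h import *
p,R=pose(); a=np.array([.4295,.347,.243]); plan(p,R,a,R,5,10)
plan(a,R,PL+N_*.131,along(-N_,R),10,10)
E
```

```text
-0, 0, -30, 0, 0, 0, 10,
-0, 0, -30, 0, 0, 0, 10,
-0, 0, -30, 0, 0, 0, 10,
-0, 0, -30, 0, 0, 0, 10,
-0, 0, -30, 0, 0, 0, 10,

end [0.4291 0.3471 0.2429] ang err 0.0
-29, 18, 2, -0.06, 0.005, 0, 10,
-29, 17, 3, -0.06, 0.005, 0, 10,
-29, 17, 4, -0.06, 0.005, 0, 10,
-29, 17, 5, -0.06, 0.005, 0, 10,
-28, 17, 6, -0.06, 0.005, 0, 10,

-29, 16, 6, -0.06, 0.005, 0, 10,
-29, 16, 7, -0.06, 0.005, 0, 10,
-28, 16, 8, -0.06, 0.005, 0, 10,
-29, 15, 9, -0.06, 0.005, 0, 10,
-28, 14, 10, -0.06, 0.005, 0, 10,

end [0.558  0.0367 0.2219] ang err 0.15
```

arm_command(
  motion=[0, 0, -20, 0, 0, 0, 10, 0, 0, -30, 0, 0, 0, 10, 0, 0, -35, 0, 0, 0, 10, 0, 0, -35, 0, 0, 0, 10, 0, 0, -30, 0, 0, 0, 10],
)

```text
time: 4.98
tool_pos: [0.4286, 0.3467, 0.2429]
ee_rot: [0.0, 0.761, 0.648, 0.0]
wrist_force: [0.7, 0.3, -1.0]
finger_gap: 0.0252
grip_force: 59.0
```

arm_command(
  motion=[-29, 18, 2, -0.06, 0.005, 0, 10, -29, 17, 3, -0.06, 0.005, 0, 10, -29, 17, 4, -0.06, 0.005, 0, 10, -29, 17, 5, -0.06, 0.005, 0, 10, -28, 17, 6, -0.06, 0.005, 0, 10],
)

```text
time: 5.4
tool_pos: [0.4928, 0.1893, 0.2295]
ee_rot: [0.107, 0.752, 0.641, 0.107]
wrist_force: [0.3, 0.1, -2.1]
finger_gap: 0.0254
grip_force: 59.4
```

arm_command(
  motion=[-29, 16, 6, -0.06, 0.005, 0, 10, -29, 16, 7, -0.06, 0.005, 0, 10, -28, 16, 8, -0.06, 0.005, 0, 10, -29, 15, 9, -0.06, 0.005, 0, 10, -28, 14, 10, -0.06, 0.005, 0, 10],
)

```text
time: 5.82
tool_pos: [0.5569, 0.035, 0.2196]
ee_rot: [0.21, 0.727, 0.619, 0.211]
wrist_force: [-0.0, 1.0, -1.3]
finger_gap: 0.0252
grip_force: 59.4
```

arm_command(
  motion=[0, 0, 0, 0, 0, 0, 10, 0, 0, 0, 0, 0, 0, 10, 0, 0, 0, 0, 0, 0, 10, 0, 0, 0, 0, 0, 0, 10, 0, 0, 0, 0, 0, 0, 10],
)

```text
time: 6.23
tool_pos: [0.5573, 0.0378, 0.2207]
ee_rot: [0.209, 0.726, 0.62, 0.211]
wrist_force: [-0.3, 0.7, -2.2]
finger_gap: 0.0255
grip_force: 59.6
```

```bash
python3 - <<'E'
from h import *
d=grab('wrist'); p,R=pose(); s=arm.read_state(); z=R.as_matrix()[:,2]
print(p,'ang',np.degrees(np.arccos(-z@N_)),s['wrist_force'],s['joints'].round(2))
e=p+z*.081-PL; print('face rel plate', e@N_, (e-N_*(e@N_)))
cv2.imwrite('pics/w3.png',d['image']); print('plate proj',proj(d,PL),'face',proj(d,p+z*.081))
E
```

```text
[0.55737577 0.03774861 0.22078357] ang 0.24697105674880762 [-0.52886768  0.30558546 -1.93563502] [-0.02 -0.26  1.85 -0.04  0.95  0.16]
face rel plate 0.04947852391330558 [-0.00123808  0.00130533 -0.00092117]
plate proj (np.float64(284.41669124967416), np.float64(205.50271329937414)) face (np.float64(282.18592077477274), np.float64(223.25269534897413))
```

View pics/w3.png

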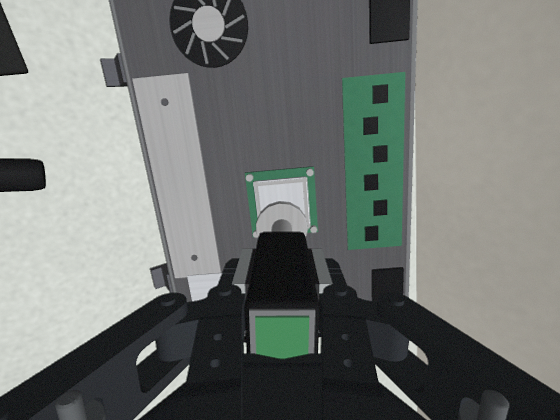

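The picture shows the foot above the plate. The plate's white face spans about x 254–308, y 180 and below, and the frame posts sit at (249,178), (310,172), (314,230) and (256,236). The prediction (284,205) agrees to within about 2 mm. I'll refine it from the posts.

```bash
python3 - <<'E'
from h import *
d=load('wrist'); c=np.load('/tmp/pl.npz')['c']
ex=np.array([-N_[0]*N_[2],-N_[1]*N_[2],N_[0]**2+N_[1]**2]); ex/=np.linalg.norm(ex); ey=np.cross(N_,ex)
for h in (0,.006,.012):
    q=[]
    for u,v in [(249,178),(310,172),(314,230)]:
        o,r=ray(d,u,v); q.append(o+r*((c+N_*h-o)@N_)/(r@N_))
    q=np.array(q); ctr=(q[0]+q[2])/2+N_*(.012-h); print(h,'sides',np.linalg.norm(q[0]-q[1]),np.linalg.norm(q[1]-q[2]),'centre in plate xy',(ctr-PL)@ex,(ctr-PL)@ey)
hsv=cv2.cvtColor(d['image'],cv2.COLOR_BGR2HSV)
m=((hsv[...,2]>140)&(hsv[...,1]<40)).astype(np.uint8); print([ (v,(250+np.flatnonzero(m[v,250:312]))[[0,-1]]) for v in (186,190,194,198)], 'top',[(u,170+np.flatnonzero(m[170:215,u])[0]) for u in (265,280,295)])
for h in (.012,.017,.021):
    f=lambda u,v:(lambda o,r:o+r*((c+N_*h-o)@N_)/(r@N_))(*ray(d,u,v))
    print(h,[[round(float((f(u,v)-PL)@e)*1000,1) for e in (ex,ey)] for u,v in [(255,194),(306,194),(280,182)]])
p,R=pose(); e=p+R.as_matrix()[:,2]*.081-PL; print('face',e@ex,e@ey,e@N_, 'ex in tool',R.inv().apply(ex),R.inv().apply(ey))
D=cloud(d); H=(D-c)@N_*1000
print(np.median(H[186:198,262:300]), np.median(H[120:160,260:300]), np.median(H[100:140,220:240]))
E
```

```text
0 sides 0.053705555908826454 0.05413330211848126 centre in plate xy -0.00209509689012965 -0.002429915972342264
0.006 sides 0.0525020130198362 0.052920173425932866 centre in plate xy -0.0019273257254840191 -0.0007453410960820862
0.012 sides 0.051298470130845944 0.051707044733384465 centre in plate xy -0.0017595545608383434 0.0009392337801780682
[(186, array([254, 307])), (190, array([254, 307])), (194, array([255, 308])), (198, array([255, 308]))] top [(265, np.int64(181)), (280, np.int64(179)), (295, np.int64(178))]
0.012 [[-24.1, 12.3], [19.2, 8.6], [-2.0, 20.8]]
0.017 [[-23.5, 13.5], [18.9, 9.9], [-1.8, 21.8]]
0.021 [[-23.1, 14.4], [18.7, 10.9], [-1.7, 22.7]]
face -0.0016165625281420108 0.0012132683298506461 0.04947852391330558 ex in tool [ 0.08559979  0.99632168 -0.00397243] [ 0.99632758 -0.08560697 -0.00167325]
9.955027518490255 -0.09490685580856016 -0.12108707426959768
```

Plate centre and foot agree to about 2 mm. I'll approach 35 mm, then move in small force-watched steps.

arm_command(
  motion=[-1, 0, 9, 0, 0, 0, 10, 0, 0, 9, 0, 0, 0, 10, 0, 0, 8, 0, 0, 0, 10, 0, 0, 6, 0, 0, 0, 10, 0, 0, 3, 0, 0, 0, 10],
)

```text
time: 6.7
tool_pos: [0.5767, 0.034, 0.1891]
ee_rot: [0.208, 0.727, 0.62, 0.209]
wrist_force: [0.7, -0.6, -1.5]
finger_gap: 0.0251
grip_force: 59.6
```

arm_command(
  motion=[0, 0, 2, 0, 0, 0, 10, 0, 0, 2, 0, 0, 0, 10, 0, 0, 2, 0, 0, 0, 10, 0, 0, 0, 0, 0, 0, 10, 0, 0, 0, 0, 0, 0, 10],
)

```text
time: 7.12
tool_pos: [0.5803, 0.0336, 0.1867]
ee_rot: [0.209, 0.727, 0.619, 0.21]
wrist_force: [0.2, -0.3, -1.4]
finger_gap: 0.0258
grip_force: 59.6
```

```bash
cat > st.py <<'E'
from h import *
p,R=pose(); s=arm.read_state(); z=R.as_matrix()[:,2]; e=p+z*.081-PL
F=np.array(s['wrist_force']); print('t',round(s['time'],2),'F.n',(F@N_).round(2),'F',F.round(2),'gap',(e@N_*1000).round(2),'lat',((e-N_*(e@N_))*1000).round(2),'ang',np.degrees(np.arccos(min(1,-z@N_))).round(2))
E
python3 st.py
```

```text
t 7.12 F.n -1.3 F [ 0.24 -0.3  -1.4 ] gap 8.32 lat [-1.74 -1.22 -1.14] ang 0.28
```

arm_command(
  motion=[0, 0, 2, 0, 0, 0, 10, 0, 0, 2, 0, 0, 0, 10, 0, 0, 1, 0, 0, 0, 10, 0, 0, 1, 0, 0, 0, 10, 0, 0, 0, 0, 0, 0, 10],
)

```text
time: 7.53
tool_pos: [0.5835, 0.0334, 0.1812]
ee_rot: [0.209, 0.727, 0.619, 0.21]
wrist_force: [0.3, -0.2, -1.5]
finger_gap: 0.0257
grip_force: 59.6
```

arm_command(
  motion=[0, 0, 1, 0, 0, 0, 10, 0, 0, 1, 0, 0, 0, 10, 0, 0, 0, 0, 0, 0, 10, 0, 0, 0, 0, 0, 0, 10, 0, 0, 0, 0, 0, 0, 10],
)

```text
time: 7.95
tool_pos: [0.5847, 0.0333, 0.1799]
ee_rot: [0.209, 0.727, 0.619, 0.21]
wrist_force: [-0.4, 0.2, -0.6]
finger_gap: 0.0253
grip_force: 59.6
```

```bash
python3 st.py
```

```text
t 7.95 F.n -0.24 F [-0.4   0.24 -0.59] gap 0.18 lat [-1.93 -1.19 -1.27] ang 0.3
```

Contact may be just starting, so I'll advance in 1 mm steps.

arm_command(
  motion=[0, 0, 1, 0, 0, 0, 10, 0, 0, 0, 0, 0, 0, 10, 0, 0, 0, 0, 0, 0, 10, 0, 0, 0, 0, 0, 0, 10, 0, 0, 0, 0, 0, 0, 10],
)

```text
time: 8.37
tool_pos: [0.5853, 0.0333, 0.1791]
ee_rot: [0.209, 0.727, 0.619, 0.21]
wrist_force: [-1.2, -0.5, -1.9]
finger_gap: 0.0258
grip_force: 59.6
```

```bash
python3 st.py
```

```text
t 8.37 F.n -0.85 F [-1.24 -0.48 -1.86] gap -0.83 lat [-1.91 -1.17 -1.26] ang 0.29
```

arm_command(
  motion=[0, 0, 1, 0, 0, 0, 10, 0, 0, 0, 0, 0, 0, 10, 0, 0, 0, 0, 0, 0, 10, 0, 0, 0, 0, 0, 0, 10, 0, 0, 0, 0, 0, 0, 10],
)

```text
time: 8.78
tool_pos: [0.5859, 0.0333, 0.1783]
ee_rot: [0.209, 0.727, 0.619, 0.21]
wrist_force: [0.9, 0.2, -0.9]
finger_gap: 0.0253
grip_force: 59.6
```

```bash
python3 st.py
```

```text
t 8.78 F.n -1.2 F [ 0.86  0.24 -0.88] gap -1.82 lat [-1.9  -1.17 -1.25] ang 0.29
```

arm_command(
  motion=[0, 0, 1, 0, 0, 0, 10, 0, 0, 0, 0, 0, 0, 10, 0, 0, 0, 0, 0, 0, 10, 0, 0, 0, 0, 0, 0, 10, 0, 0, 0, 0, 0, 0, 10],
)

```text
time: 9.2
tool_pos: [0.5864, 0.0332, 0.1776]
ee_rot: [0.209, 0.727, 0.619, 0.21]
wrist_force: [-2.6, 0.3, 0.9]
finger_gap: 0.0251
grip_force: 60.0
```

```bash
python3 st.py
```

```text
t 9.2 F.n 2.22 F [-2.57  0.34  0.9 ] gap -2.67 lat [-1.85 -1.22 -1.22] ang 0.29
```

Contact: net force is about 3.3 N over the −1.1 N baseline. One more mm.

arm_command(
  motion=[0, 0, 1, 0, 0, 0, 10, 0, 0, 0, 0, 0, 0, 10, 0, 0, 0, 0, 0, 0, 10, 0, 0, 0, 0, 0, 0, 10, 0, 0, 0, 0, 0, 0, 10],
)

```text
time: 9.62
tool_pos: [0.587, 0.0332, 0.1768]
ee_rot: [0.209, 0.727, 0.619, 0.21]
wrist_force: [-4.7, -1.1, 2.1]
finger_gap: 0.0255
grip_force: 60.4
```

```bash
python3 st.py
```

```text
t 9.62 F.n 4.39 F [-4.75 -1.13  2.11] gap -3.66 lat [-1.82 -1.21 -1.2 ] ang 0.29
```

arm_command(
  motion=[0, 0, 0.5, 0, 0, 0, 10, 0, 0, 0, 0, 0, 0, 10, 0, 0, 0, 0, 0, 0, 10, 0, 0, 0, 0, 0, 0, 10, 0, 0, 0, 0, 0, 0, 10],
)

```text
time: 10.03
tool_pos: [0.5873, 0.0332, 0.1765]
ee_rot: [0.209, 0.727, 0.619, 0.21]
wrist_force: [-6.2, -0.0, 2.8]
finger_gap: 0.0251
grip_force: 60.4
```

```bash
python3 st.py
```

```text
t 10.03 F.n 5.82 F [-6.21 -0.01  2.79] gap -4.12 lat [-1.83 -1.19 -1.21] ang 0.29
```

arm_command(
  motion=[0, 0, 0, 0, 0, 0, 10, 0, 0, 0, 0, 0, 0, 10, 0, 0, 0, 0, 0, 0, 10, 0, 0, 0, 0, 0, 0, 10, 0, 0, 0, 0, 0, 0, 10],
)

```text
time: 10.45
tool_pos: [0.5873, 0.0331, 0.1765]
ee_rot: [0.209, 0.727, 0.619, 0.21]
wrist_force: [-5.6, 0.3, 3.5]
finger_gap: 0.0255
grip_force: 60.4
```

arm_command(
  motion=[0, 0, 0, 0, 0, 0, 10, 0, 0, 0, 0, 0, 0, 10, 0, 0, 0, 0, 0, 0, 10, 0, 0, 0, 0, 0, 0, 10, 0, 0, 0, 0, 0, 0, 10],
)

```text
time: 10.87
tool_pos: [0.5873, 0.0332, 0.1765]
ee_rot: [0.209, 0.727, 0.619, 0.21]
wrist_force: [-5.7, 0.1, 3.9]
finger_gap: 0.0252
grip_force: 60.4
```

arm_command(
  motion=[0, 0, 0, 0, 0, 0, 10, 0, 0, 0, 0, 0, 0, 10, 0, 0, 0, 0, 0, 0, 10, 0, 0, 0, 0, 0, 0, 10, 0, 0, 0, 0, 0, 0, 10],
)

```text
time: 11.28
tool_pos: [0.5873, 0.0332, 0.1764]
ee_rot: [0.209, 0.727, 0.619, 0.21]
wrist_force: [-5.3, 0.0, 4.0]
finger_gap: 0.0254
grip_force: 60.4
```

arm_command(
  motion=[0, 0, 0, 0, 0, 0, 10, 0, 0, 0, 0, 0, 0, 10, 0, 0, 0, 0, 0, 0, 10, 0, 0, 0, 0, 0, 0, 10, 0, 0, 0, 0, 0, 0, 10],
)

```text
time: 11.7
tool_pos: [0.5873, 0.0332, 0.1765]
ee_rot: [0.209, 0.727, 0.619, 0.21]
wrist_force: [-4.5, -0.2, 3.5]
finger_gap: 0.0251
grip_force: 60.4
```

```bash
python3 st.py; python3 - <<'E'
from h import *
d=grab('wrist'); cv2.imwrite('pics/w4.png',d['image'][130:420,140:420])
p,R=pose(); g=np.load('/tmp/grasp.npz'); Rg=Ro.from_quat(g['q'])
q=p+N_*.05; b=np.array([.4335+.0005,.335+.0012,.243]); print('to dock:')
Rd=down(81); plan(q,R,b,Rd,10,10)
E
```

```text
t 11.7 F.n 5.46 F [-4.49 -0.21  3.55] gap -4.11 lat [-1.81 -1.2  -1.19] ang 0.29
to dock:
28, -13, -10, 0.06, -0.005, -0, 10,
28, -14, -10, 0.06, -0.005, -0, 10,
28, -14, -9, 0.06, -0.005, -0, 10,
28, -15, -8, 0.06, -0.005, -0, 10,
28, -15, -8, 0.06, -0.005, -0, 10,

28, -16, -7, 0.06, -0.005, -0, 10,
28, -16, -6, 0.06, -0.005, -0, 10,
28, -16, -5, 0.06, -0.005, -0, 10,
27, -17, -4, 0.06, -0.005, -0, 10,
28, -17, -4, 0.06, -0.005, -0, 10,

end [0.4342 0.3364 0.243 ] ang err 0.16
```

View pics/w4.png

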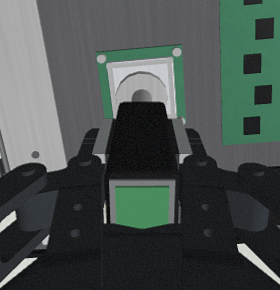

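The foot sits centred on the plate (both at column 142, with an even margin) and the push stayed at 6.5–7.5 N for over 1.6 s. I'll retreat along the normal and return to the dock.

arm_command(
  motion=[0, 0, -4, 0, 0, 0, 10, 0, 0, -9, 0, 0, 0, 10, 0, 0, -12, 0, 0, 0, 10, 0, 0, -13, 0, 0, 0, 10, 0, 0, -12, 0, 0, 0, 10],
)

```text
time: 12.17
tool_pos: [0.5584, 0.0354, 0.2184]
ee_rot: [0.209, 0.727, 0.619, 0.21]
wrist_force: [0.1, 0.7, -1.0]
finger_gap: 0.0252
grip_force: 59.6
```

arm_command(
  motion=[28, -13, -10, 0.06, -0.005, 0, 10, 28, -14, -10, 0.06, -0.005, 0, 10, 28, -14, -9, 0.06, -0.005, 0, 10, 28, -15, -8, 0.06, -0.005, 0, 10, 28, -15, -8, 0.06, -0.005, 0, 10],
)

```text
time: 12.58
tool_pos: [0.496, 0.1873, 0.2317]
ee_rot: [0.105, 0.753, 0.641, 0.106]
wrist_force: [0.4, -0.5, -0.7]
finger_gap: 0.0254
grip_force: 59.6
```

arm_command(
  motion=[28, -16, -7, 0.06, -0.005, 0, 10, 28, -16, -6, 0.06, -0.005, 0, 10, 28, -16, -5, 0.06, -0.005, 0, 10, 27, -17, -4, 0.06, -0.005, 0, 10, 28, -17, -4, 0.06, -0.005, 0, 10],
)

```text
time: 13.0
tool_pos: [0.4336, 0.3381, 0.2444]
ee_rot: [-0.001, 0.761, 0.649, 0.0]
wrist_force: [0.1, -0.4, -1.9]
finger_gap: 0.0254
grip_force: 59.6
```

arm_command(
  motion=[0, 0, 0, 0, 0, 0, 10, 0, 0, 0, 0, 0, 0, 10, 0, 0, 0, 0, 0, 0, 10, 0, 0, 0, 0, 0, 0, 10, 0, 0, 0, 0, 0, 0, 10],
)

```text
time: 13.42
tool_pos: [0.4346, 0.3355, 0.2433]
ee_rot: [0.0, 0.762, 0.648, 0.0]
wrist_force: [-0.5, 0.6, -2.3]
finger_gap: 0.0255
grip_force: 59.6
```

```bash
python3 - <<'E'
from h import *
p,R=pose(); s=arm.read_state(); print(p,R.as_euler('xyz',degrees=True),s['wrist_force'])
plan(p,R,np.array([.434,.3362,.100]),down(81),10,10,1)
E
```

```text
[0.43455067 0.3354779  0.24332355] [ 1.79944387e+02 -6.64361793e-03  8.07521939e+01] [-0.47579637  0.64058156 -2.34588581]
0.1, -0.1, 14.3, 0, -0, -0, 10,
0.1, -0.1, 14.3, 0, -0, -0, 10,
0.1, -0.1, 14.3, 0, -0, -0, 10,
0, -0.1, 14.3, 0, -0, -0, 10,
0.1, -0.1, 14.4, 0, -0, -0, 10,

0, -0.1, 14.3, 0, -0, -0, 10,
0.1, -0, 14.4, 0, -0, -0, 10,
0, -0.1, 14.3, 0, -0, -0, 10,
0.1, -0, 14.4, 0, -0, -0, 10,
0, -0.1, 14.3, 0, -0, -0, 10,

end [0.434  0.3362 0.1   ] ang err 0.25
```

arm_command(
  motion=[0, 0, 15, 0, 0, 0, 10, 0, 0, 25, 0, 0, 0, 10, 0, 0, 25, 0, 0, 0, 10, 0, 0, 25, 0, 0, 0, 10, 0, 0, 20, 0, 0, 0, 10],
)

```text
time: 13.83
tool_pos: [0.434, 0.3351, 0.1312]
ee_rot: [0.0, 0.762, 0.648, -0.001]
wrist_force: [-0.4, 0.3, -1.1]
finger_gap: 0.0252
grip_force: 59.7
```

arm_command(
  motion=[0, 0, 15, 0, 0, 0, 10, 0, 0, 10, 0, 0, 0, 10, 0, 0, 8, 0, 0, 0, 10, 0, 0, 0, 0, 0, 0, 10, 0, 0, 0, 0, 0, 0, 10],
)

```text
time: 14.25
tool_pos: [0.4348, 0.3364, 0.1005]
ee_rot: [0.0, 0.762, 0.648, 0.0]
wrist_force: [0.1, -0.2, -1.4]
finger_gap: 0.0253
grip_force: 59.7
```

arm_command(
  motion=[0, 0, 2, 0, 0, 0, 10, 0, 0, 1, 0, 0, 0, 10, 0, 0, 1, 0, 0, 0, 10, 0, 0, 1, 0, 0, 0, 10, 0, 0, 0, 0, 0, 0, 10],
)

```text
time: 14.67
tool_pos: [0.4344, 0.3366, 0.095]
ee_rot: [0.0, 0.761, 0.648, 0.0]
wrist_force: [-0.3, 0.6, -1.9]
finger_gap: 0.0254
grip_force: 59.7
```

```bash
python3 - <<'E'
from h import *
p,R=pose(); s=arm.read_state(); print(p,R.as_euler('xyz',degrees=True),s['wrist_force'])
E
```

```text
[0.43442278 0.33655966 0.09501461] [1.79990019e+02 1.08356086e-03 8.08385029e+01] [-0.25949731  0.5676712  -1.87436019]
```

arm_command(
  motion=[0, 0, 1, 0, 0, 0, 10, 0, 0, 0.5, 0, 0, 0, 10, 0, 0, 0, 0, 0, 0, 10, 0, 0, 0, 0, 0, 0, 10, 0, 0, 0, 0, 0, 0, 10],
)

```text
time: 15.08
tool_pos: [0.4344, 0.3365, 0.0934]
ee_rot: [0.0, 0.761, 0.648, -0.0]
wrist_force: [0.5, -0.1, -0.7]
finger_gap: 0.0255
grip_force: 59.7
```

arm_command(
  motion=[0, 0, 0.5, 0, 0, 0, 10, 0, 0, 0, 0, 0, 0, 10, 0, 0, 0, 0, 0, 0, 10, 0, 0, 0, 0, 0, 0, 10, 0, 0, 0, 0, 0, 0, 10],
)

```text
time: 15.5
tool_pos: [0.4344, 0.3365, 0.093]
ee_rot: [0.0, 0.761, 0.648, -0.0]
wrist_force: [0.2, 0.4, -2.3]
finger_gap: 0.0256
grip_force: 59.9
```

arm_command(
  motion=[0, 0, 0.5, 0, 0, 0, 10, 0, 0, 0, 0, 0, 0, 10, 0, 0, 0, 0, 0, 0, 10, 0, 0, 0, 0, 0, 0, 10, 0, 0, 0, 0, 0, 0, 10],
)

```text
time: 15.92
tool_pos: [0.4344, 0.3366, 0.0929]
ee_rot: [0.0, 0.761, 0.648, 0.0]
wrist_force: [-1.7, -1.3, 3.0]
finger_gap: 0.0255
grip_force: 60.1
```

Touching down (about 5 N). I'll open slowly, then withdraw straight up.

arm_command(
  motion=[0, 0, 0, 0, 0, 0, 27, 0, 0, 0, 0, 0, 0, 30, 0, 0, 0, 0, 0, 0, 35, 0, 0, 0, 0, 0, 0, 45, 0, 0, 0, 0, 0, 0, 60],
)

```text
time: 16.33
tool_pos: [0.4345, 0.3365, 0.0923]
ee_rot: [0.0, 0.761, 0.648, -0.0]
wrist_force: [-0.3, -0.5, 0.7]
finger_gap: 0.056
grip_force: 0.0
```

arm_command(
  motion=[0, 0, 0, 0, 0, 0, 75, 0, 0, 0, 0, 0, 0, 85, 0, 0, 0, 0, 0, 0, 85, 0, 0, 0, 0, 0, 0, 85, 0, 0, 0, 0, 0, 0, 85],
)

```text
time: 16.75
tool_pos: [0.4344, 0.3365, 0.0925]
ee_rot: [0.0, 0.761, 0.648, 0.0]
wrist_force: [-0.2, -0.3, -0.2]
finger_gap: 0.0853
grip_force: 0.0
```

arm_command(
  motion=[0, 0, -10, 0, 0, 0, 85, 0, 0, -30, 0, 0, 0, 85, 0, 0, -40, 0, 0, 0, 85, 0, 0, -40, 0, 0, 0, 85, 0, 0, -40, 0, 0, 0, 85],
)

```text
time: 17.17
tool_pos: [0.434, 0.3363, 0.2549]
ee_rot: [0.0, 0.761, 0.648, 0.0]
wrist_force: [1.8, 0.9, 0.6]
finger_gap: 0.0848
grip_force: 0.0
```

arm_command(
  motion=[0, 0, -30, 0, 0, 0, 85, 0, 0, -10, 0, 0, 0, 85, 0, 0, 0, 0, 0, 0, 85, 0, 0, 0, 0, 0, 0, 85, 0, 0, 0, 0, 0, 0, 85],
)

```text
time: 17.58
tool_pos: [0.4337, 0.3361, 0.2897]
ee_rot: [-0.0, 0.761, 0.648, -0.002]
wrist_force: [-0.5, 0.2, 0.0]
finger_gap: 0.0847
grip_force: 0.0
```

```bash
python3 - <<'E'
from h import *
d=grab('wrist'); im=d['image']; hsv=cv2.cvtColor(im,cv2.COLOR_BGR2HSV)
m=((hsv[...,0]>40)&(hsv[...,0]<90)&(hsv[...,1]>60)).astype(np.uint8)
for k in cv2.findContours(m,0,2)[0]:
    if cv2.contourArea(k)>200:
        q=np.array([onz(d,*a[0],.131)[:2] for a in k]).astype(np.float32)*1000; print('cap',cv2.minAreaRect(q))
print('foot proj',proj(d,[.4335,.335,.02])); s=grab('scene')['image']
cv2.imwrite('pics/end.png',np.hstack([im[100:300,180:380],s[100:300,250:450]]).repeat(2,0).repeat(2,1)[:, :800])
E
```

```text
cap ((177.41390991210938, 125.01850891113281), (57.370426177978516, 60.59415054321289), 81.1798324584961)
cap ((433.9945068359375, 335.8557434082031), (17.586332321166992, 17.189395904541016), 80.88435363769531)
foot proj (np.float64(282.8292732527568), np.float64(175.65719999572687))
```

View pics/end.png

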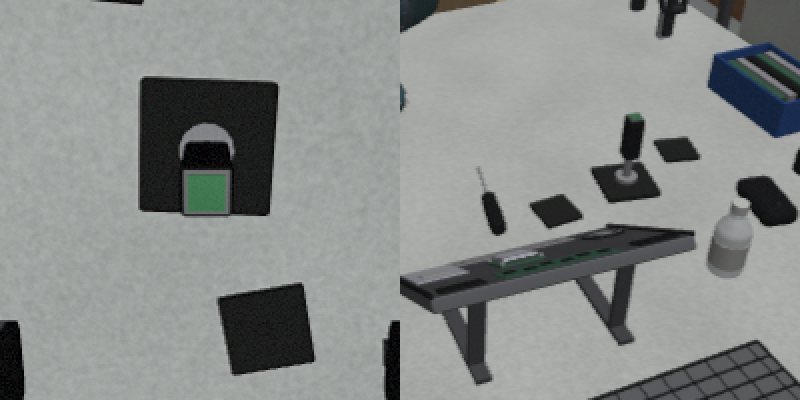

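The probe stands upright in the middle of the dock, with its cap at (434, 336) mm against the dock centre at (433.5, 335). The gripper is clear, so I'm handing in.

```bash
python3 -c "
from cell import arm
print(arm.close_job())"
```

```text
the job is handed in; nothing more can be done
None
```

The job is handed in, with no verdict returned: I pressed the thermometer on the middle of the heat plate at about 7 N (wrist reading) for over 1.6 s, then stood it upright within about 1 mm of the dock's centre and let go.

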